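Kit the gearbox parts into their nests

ROBOT

A 6-joint arm with a two-finger parallel gripper is mounted at the origin on the work surface. World frame = base frame: x ahead of the robot, y to its left, z up, the work surface at z = 0. Lengths are in m, angles in rad, forces in N, time in s.
With the tool pointing down it reaches from about 0.25 to 0.725 m from the base axis. Payload 4 kg.
Tool frame: the origin (TCP) lies on the centre line of the jaws, within the pads' length; the fingertips stand ahead of it and the grasp point (between the pads) lies 11 mm behind it (bot.tip_extent is the z of the fingertips in the tool frame, in m); z points along the fingers, y is the direction in which the jaws open and shut (so a half turn about z gives the same grasp; the last joint's range is limited). The gripper opens to 85 mm and grips with 20 to 120 N. Pads are 22 mm wide; open, the fingers measure 114 mm over their backs; the gripper's body (76 mm by 85 mm) begins 54 mm behind the grasp point. The pads swing forward as they close: fully open they stand 13 mm farther back than shut.
Start: joints at [1.28, 0.241, 0.005, 1.335, 0, 1.571], TCP at [0.143, 0.479, 0.239] pointing down, gripper open.
Joint ranges: [-2.72, 2.72], [-1.05, 1.87], [-1.09, 1.28], [-1.99, 2.15], [-1.42, 1.44], [-3.14, 3.14]. Speed limits (rad/s): [2.79, 2.79, 3.14, 3.14, 3.14, 3.14].

INTERFACE

Orientations are given as a unit quaternion [x, y, z, w].
In Python, from workcell import bot gives the robot as it stands.
- The arm moves only by the shell command python3 -m jog 'ROWS'. ROWS is JSON, a list that holds one entry, the list of rows, each a list of 7 numbers: the shift along the world's x, y, z in m, then the turn, a rotation vector about the world's x, y, z in degrees, then the closure in counts, from 0 (fully open) to 255 (shut). In form: [[[tx, ty, tz, ax, ay, az, fingers], ...]]. A call has 1 to 10 rows; each row is the pose to reach, as a shift and turn from the pose commanded when the call began; what a row does not reach only later rows make up. A row lasts 1/12 s, in which the tool goes at most 41.7 mm and 7.16 degrees, less where a joint would pass 70% of its speed; a pose out of reach is approached as far as the arm can. A call with a gripper value outside its range is refused whole. The fingers move at their own pace and stop on an object; the grip force is fixed at half the most. Time passes only in rows, so rows that repeat a pose let the fingers close. It gives the time, the measured TCP pose, the force and the opening at its end, in the units of the state.
- bot.get_obs(): the state, without advancing time (a new reading comes with each control period).
- bot.camera(name): name is "scene" or "top" or "wrist"; returns the picture (480x640x3 uint8, blue, green, red); there is no depth.
- bot.camera_model(name): a dict with "K" (3x3 intrinsics, pixels), "k1" (the pictures are not rectified: a ray, as slopes to the right and down, at radius r is drawn at 1 + k1 r^2 times it, then the intrinsics apply), "T" (4x4, takes a point from camera to world coordinates). Camera axes: x right, y down, z forward; pixel columns grow to the right and rows downward; lengths in m; the calibration is good to about 2 mm. A picture is of the moment at which its call begins: read the wrist's pose just before it. camera_model takes no time and is no camera call; for the wrist camera it gives the pose at the moment of the call.
- bot.job_done(): hands the job in, once; it reports no verdict.
The state is a dict: "clock": time; "joint_pos": joint angles; "joint_vel": joint speeds; "tau": joint torques, N m; "eef_pos": TCP position; "tool_rot": TCP orientation; "ft_force": force on the tool from outside, world axes, zero at the start; "ft_torque": the same for the moment, N m; "grip_width": finger opening in m.
Only numpy, scipy, OpenCV 4.12 (cv2) and the standard library are available. Lean on these libraries where they do the work, as an engineer would, in place of code of your own. Each camera call takes 0.05 s, during which the arm holds its last target. There are 200 camera calls.

TASK

Kit the four cleaned gearbox parts for the rebuild: put the large gear, the small gear, the bronze bush and the aluminium bearing cap each into the nest in the kit tray that is made for it, sitting flat and fully home on the nest's floor, the right way up as they stand now (the bush over its peg). They are machined parts, so set each one down rather than dropping it in, and leave the oil bottle and the hex-key stand where they are.

Things in the scene. Friction and masses are not known exactly. Their poses are not given: they have to be found in the camera images.
- gear_large: Loose large spur gear, dark steel with a bright hub on top, about 0.6 kg, lying flat: toothed disc 72 mm diameter, 20 mm thick; round hub 36 mm diameter rising 18 mm above the disc (38 mm tall in all); 20 mm bore. Origin: centre of its underside; z up. Best gripped by the hub: in its nest there is no room for fingers between disc and rim.
- gear_small: Loose small spur gear, dark steel with a bright hub on top, about 0.3 kg, lying flat: toothed disc 48 mm diameter, 20 mm thick; round hub 28 mm diameter rising 18 mm above the disc (38 mm tall in all); 16 mm bore. Origin: centre of its underside; z up. Best gripped by the hub, as the large gear.
- bush: Loose flanged bronze bush (brass-coloured), about 0.2 kg, standing on its flange: flange 48 mm diameter and 6 mm thick, plain round sleeve 36 mm outer diameter rising to 42 mm in all, 27 mm bore right through. Origin: centre of its underside; z up along the bore.
- cap: Loose aluminium bearing cap, about 0.17 kg, standing on two feet like a bridge: 84 mm long (its y), 24 mm thick (its x). Middle crown 48 mm along y, 36 mm tall; the two ears with bolt holes 24 mm tall; half-round saddle of 18 mm radius open at the bottom. Grip the crown across its 24 mm. Origin: centre of its underside, z up. Half a turn makes no difference.
- nest_gear_large: Nest for the large gear, fixed: black tile 112 x 112 x 6 mm with a yellow round rim 6 mm high, 4 mm thick, 86 mm inside diameter, and a grey shadow of the toothed disc inside. Origin: centre of the tile's underside, 3 mm above the bench; floor at z = 6 mm, rim top at z = 12 mm. Four tiles stand 116 mm apart in any order in a grey tray with a 10 mm lip.
- nest_gear_small: Nest for the small gear, fixed: black tile as the large gear's with a yellow round rim 6 mm high and 4 mm thick, 62 mm inside diameter, and a grey shadow of the small toothed disc. Origin and heights as for the large gear's nest.
- nest_bush: Nest for the bush, fixed: black tile as the large gear's, without rim, with a yellow upright peg in its centre, 14 mm diameter, 24 mm above the tile's floor (top at z = 30 mm), tapered tip, on a plain round grey shadow of 48 mm. The bush goes over the peg, flange down. Origin and floor height as for the large gear's nest.
- nest_cap: Nest for the bearing cap, fixed: black tile as the large gear's with a yellow rectangular rim 6 mm high and 4 mm thick, inside 38 mm along its x and 98 mm along its y, and a grey rectangular shadow. The cap fits when its y axis and the nest's are parallel (either way round). Origin and heights as for the large gear's nest.
- oil_bottle: Bystander: loose white oil bottle with a red cap, 56 mm diameter, 150 mm tall, standing on the bench beside the tray. Origin: centre of its underside. Leave it alone.
- key_stand: Bystander: loose red hex-key stand, 50 mm (its x) by 110 mm (its y), block 50 mm tall with brass-coloured keys standing up to 120 mm, beside the tray. Origin: centre of its underside. Leave it alone.
Not all that is in view belongs to the job. What is meant by the nest_bush is not green, and is the smaller of those in its own colour.

How it is judged:
By the outcome, as a careful person would: the job done as asked, in the order asked, and still so for the second after the job is handed in, with the robot touching nothing.
It also fails if it takes over 93 s, if anything falls off the work surface, if the arm or the gripper's body presses on something with over 40 N, if the wrist force passes 120 N, or if a joint passes its speed limit or range.

## Working session

There is one attempt and no reset: what is moved stays moved. The work goes in short steps, Python scripts to look and compute and a shell command to move; the robot and the scene stay as the last step left them, time stands still between calls to the robot, and variables do not carry over. Pictures are saved under pics/ and viewed, about 12 in all and at most 16, crops included, and the job is handed in when it is done.

```bash
mkdir -p pics; ls
python3 - <<'E'
from workcell import bot
import cv2
for n in ("top","scene"):
    cv2.imwrite(f"pics/{n}0.png",bot.camera(n))
    m=bot.camera_model(n); print(n,m)
o=bot.get_obs(); print(o, bot.tip_extent)
E
```

```text
pics
top {'K': array([[566.78914052,   0.        , 316.29529554],
       [  0.        , 566.78914052, 242.29821775],
       [  0.        ,   0.        ,   1.        ]]), 'k1': -0.11001819541918254, 'T': array([[-0.03190244, -0.97804488,  0.20593795,  0.36014485],
       [-0.99948885,  0.03079181, -0.00859655, -0.00479658],
       [ 0.00206661, -0.20610693, -0.97852729,  1.40864895],
       [ 0.        ,  0.        ,  0.        ,  1.        ]])}
scene {'K': array([[597.60177502,   0.        , 321.1379762 ],
       [  0.        , 597.60177502, 243.59433068],
       [  0.        ,   0.        ,   1.        ]]), 'k1': -0.01813162679222817, 'T': array([[ 0.55086744,  0.51539266, -0.65644152,  1.5283308 ],
       [ 0.83430108, -0.3608555 ,  0.41680334, -0.57010081],
       [-0.02206315, -0.77727326, -0.62877619,  0.91206433],
       [ 0.        ,  0.        ,  0.        ,  1.        ]])}
{'clock': 0.1, 'joint_pos': array([ 1.27996471e+00,  2.41327865e-01,  3.85660876e-03,  1.33519104e+00,
       -6.73593174e-06,  1.57082247e+00]), 'joint_vel': array([ 0.00150038, -0.00011062,  0.00397022,  0.00027444,  0.00061685,
        0.00116708]), 'tau': array([-1.37782949e-04, -3.73137689e+01,  2.53009969e+01,  1.08585006e-02,
       -5.14534906e-05, -6.52049977e-06]), 'eef_pos': array([0.14321921, 0.4784771 , 0.23850595]), 'tool_rot': array([ 1.44916731e-01,  9.89443415e-01, -9.23625357e-04, -1.31848281e-04]), 'ft_force': array([ 0.48893823, -0.81843678,  0.75234883]), 'ft_torque': array([0.03170927, 0.05259923, 0.02933093]), 'grip_width': 0.08545123284681058} 0.008
```

View pics/top0.png

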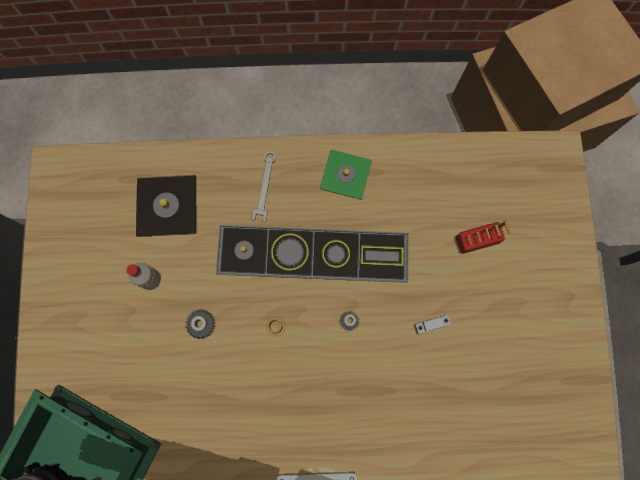

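View pics/scene0.png

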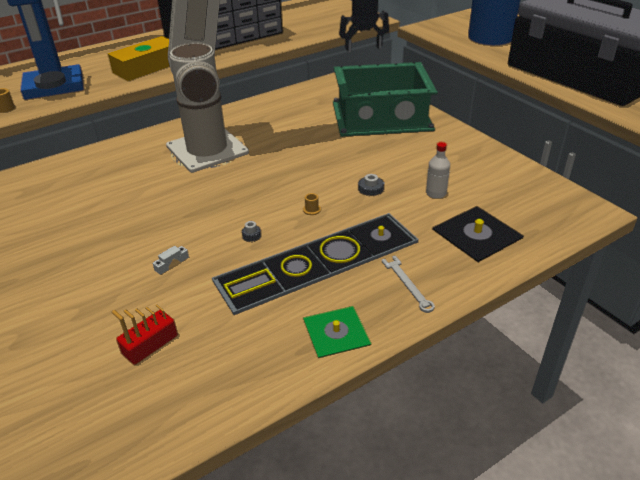

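```bash
cat > h.py <<'E'
import numpy as np, cv2
from workcell import bot
def ray(m,u,v):
    K=m["K"]; d=np.array([(u-K[0,2])/K[0,0],(v-K[1,2])/K[1,1]]); s=d.copy()
    for _ in range(20): s=d/(1+m["k1"]*(s@s))
    return m["T"][:3,:3]@np.r_[s,1], m["T"][:3,3]
def w(m,u,v,z):
    d,o=ray(m,u,v); return o+d*(z-o[2])/d[2]
def px(m,P):
    c=m["T"][:3,:3].T@(np.asarray(P)-m["T"][:3,3]); s=c[:2]/c[2]
    return m["K"][:2,:2]@(s*(1+m["k1"]*(s@s)))+m["K"][:2,2]
E
python3 - <<'E'
import cv2,numpy as np
a=cv2.imread("pics/top0.png")
t=cv2.resize(a[220:290,212:416],None,fx=800/204,fy=800/204,interpolation=cv2.INTER_CUBIC)
p=np.hstack([cv2.resize(a[v-25:v+25,u-25:u+25],None,fx=4,fy=4,interpolation=cv2.INTER_CUBIC) for u,v in [(200,324),(276,326),(349,321),(432,325)]])
cv2.imwrite("pics/c1.png",np.vstack([t,p]))
E
```

```text
(no output)
```

View pics/c1.png

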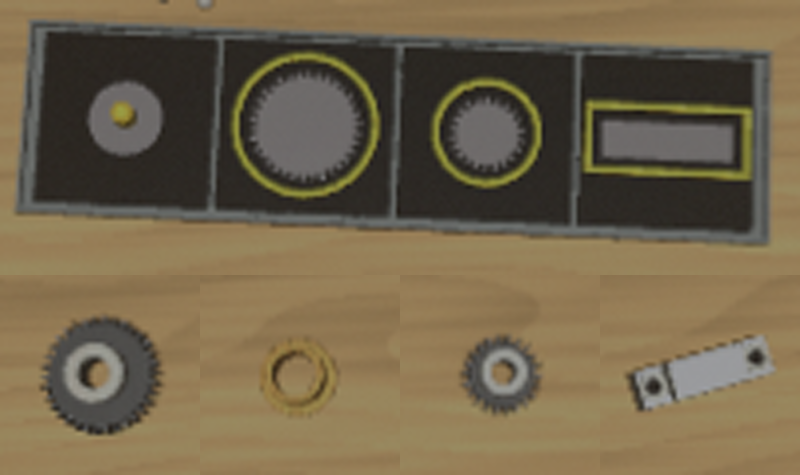

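Run:
```python
from h import *
m=bot.camera_model("top")
T=lambda x,y,z:w(m,212+(x+.5)/3.922-.5,220+(y+.5)/3.922-.5,z)
def P(k,x,y,z):
    u,v=[(200,324),(276,326),(349,321),(432,325)][k]; return w(m,u-25+(x-200*k+.5)/4-.5,v-25+(y-275+.5)/4-.5,z)
np.set_printoptions(precision=4,suppress=True)
N=np.array([T(125,118,.009),T(306,125,.015),T(487,132,.015),T(668,139.5,.015)])[:,:2]
print(N,np.linalg.norm(np.diff(N,axis=0),axis=1))
d=(N[3]-N[0]);d/=np.linalg.norm(d); c=N.mean(0)
print("dir",d,np.degrees(np.arctan2(d[1],d[0]))); print("fit",[c+d*.116*(i-1.5) for i in range(4)])
print("cap rim ax",T(751,107,.015)-T(586,100,.015),T(750,179,.015)-T(587,170,.015))
print("large",P(0,95,373,.038),P(0,102,375,.02))
print("bush",P(1,297,375,.042),P(1,298,377,.006))
print("small",P(2,503,374,.038),P(2,501,374,.02))
a,b=P(3,653,386,.024),P(3,756,357,.024); print("cap",(a+b)/2,b-a,np.degrees(np.arctan2(*(b-a)[1::-1])))
from scipy.spatial.transform import Rotation as R
print(R.from_quat(bot.get_obs()["tool_rot"]).as_matrix())
print(bot.camera_model("wrist"))
```

```text
[[ 0.6414  0.1669]
 [ 0.632   0.0504]
 [ 0.6238 -0.0649]
 [ 0.6153 -0.1804]] [0.1169 0.1156 0.1158]
dir [-0.075  -0.9972] -94.30164512739991
fit [array([0.6412, 0.1665]), array([0.6325, 0.0508]), array([ 0.6238, -0.0648]), array([ 0.6151, -0.1805])]
cap rim ax [-0.0079 -0.1058  0.    ] [-0.0092 -0.1038  0.    ]
large [0.4582 0.2741 0.038 ] [0.4582 0.2735 0.02  ]
bush [0.4469 0.0889 0.042 ] [0.4479 0.0908 0.006 ]
small [ 0.4541 -0.0903  0.038 ] [ 0.4554 -0.0902  0.02  ]
cap [ 0.4395 -0.2947  0.024 ] [ 0.0152 -0.0646  0.    ] -76.79018748950463
[[-0.958   0.2868 -0.0005]
 [ 0.2868  0.958  -0.0018]
 [-0.     -0.0019 -1.    ]]
{'K': array([[338.898 ,   0.    , 318.134 ],
       [  0.    , 338.898 , 236.2491],
       [  0.    ,   0.    ,   1.    ]]), 'k1': -0.04228715900987958, 'T': array([[ 0.2864,  0.9101,  0.2995,  0.066 ],
       [ 0.9581, -0.2715, -0.0911,  0.5027],
       [-0.0016,  0.3131, -0.9497,  0.3735],
       [ 0.    ,  0.    ,  0.    ,  1.    ]])}
```

```bash
cat >> h.py <<'E'
def d(*t):
    o=bot.get_obs(); from scipy.spatial.transform import Rotation as R
    M=R.from_quat(o["tool_rot"]).as_matrix()
    print("clk %.2f"%o["clock"],"pos",o["eef_pos"].round(4),"jaw yaw %.1f"%np.degrees(np.arctan2(M[1,1],M[0,1])),"tilt",M[:2,2].round(4),"w %.4f"%o["grip_width"],"F",o["ft_force"].round(1),"tip",bot.tip_extent)
    for p in t: print("  to",p,"d",(np.array(p)-o["eef_pos"]).round(4))
E
R='[0.315,-0.2047,-0.1,0,0,-60,0]'
python3 -m jog '[[[0.315,-0.2047,-0.1,0,0,-60,0],[0.315,-0.2047,-0.1,0,0,-60,0],[0.315,-0.2047,-0.1,0,0,-60,0],[0.315,-0.2047,-0.1,0,0,-60,0],[0.315,-0.2047,-0.1,0,0,-60,0],[0.315,-0.2047,-0.1,0,0,-60,0],[0.315,-0.2047,-0.1,0,0,-60,0],[0.315,-0.2047,-0.1,0,0,-60,0],[0.315,-0.2047,-0.1,0,0,-60,0],[0.315,-0.2047,-0.1,0,0,-60,0]]]'
python3 - <<'E'
from h import *
d([.4582,.2738,.030])
m=bot.camera_model("wrist"); a=bot.camera("wrist")
for r in (.018,):
    for t in np.linspace(0,6.28,24): 
        q=px(m,[.4582+r*np.cos(t),.2738+r*np.sin(t),.038]); cv2.circle(a,tuple(int(x) for x in q.round()),1,(0,0,255),-1)
        q=px(m,[.4582+2*r*np.cos(t),.2738+2*r*np.sin(t),.020]); cv2.circle(a,tuple(int(x) for x in q.round()),1,(0,255,0),-1)
cv2.imwrite("pics/w1.png",a)
E
```

```text
clock: 0.93
eef_pos: [0.4614, 0.2707, 0.1372]
tool_rot: [0.623, 0.782, -0.001, 0.001]
ft_force: [0.1, -0.2, 0.0]
grip_width: 0.0854
clk 0.93 pos [0.4614 0.2707 0.1372] jaw yaw 13.0 tilt [-0.0005 -0.0025] w 0.0854 F [ 0.1 -0.2  0. ] tip 0.008
  to [0.4582, 0.2738, 0.03] d [-0.0032  0.0031 -0.1072]
```

View pics/w1.png

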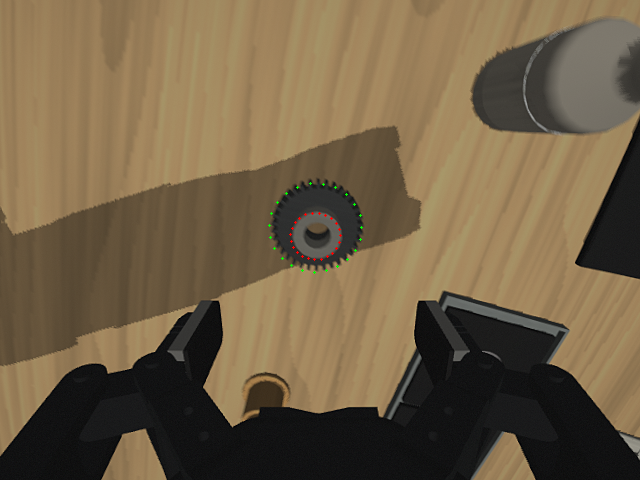

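The wrist view agrees with the top-camera estimate: hub at about (317,234), disc at about (316,226), projected circles within about 1 mm. I'll go down now.

```bash
python3 -m jog '[[[0,0,-0.04,0,0,0,0],[0,0,-0.07,0,0,0,0],[0,0,-0.095,0,0,0,0],[0,0,-0.1085,0,0,0,0],[0,0,-0.1085,0,0,0,0],[0,0,-0.1085,0,0,0,0],[0,0,-0.1085,0,0,0,0],[0,0,-0.1085,0,0,0,0]]]'
python3 -c "
from h import *
d([.4582,.2738,.030])
cv2.imwrite('pics/w2.png',bot.camera('wrist')[100:480])"
```

```text
clock: 1.65
eef_pos: [0.4593, 0.2754, 0.0325]
tool_rot: [0.62, 0.785, 0.001, 0.0]
ft_force: [-0.4, 0.5, -0.8]
grip_width: 0.0854
clk 1.65 pos [0.4593 0.2754 0.0325] jaw yaw 13.4 tilt [0.0026 0.0017] w 0.0854 F [-0.4  0.5 -0.8] tip 0.008
  to [0.4582, 0.2738, 0.03] d [-0.0011 -0.0016 -0.0025]
```

View pics/w2.png

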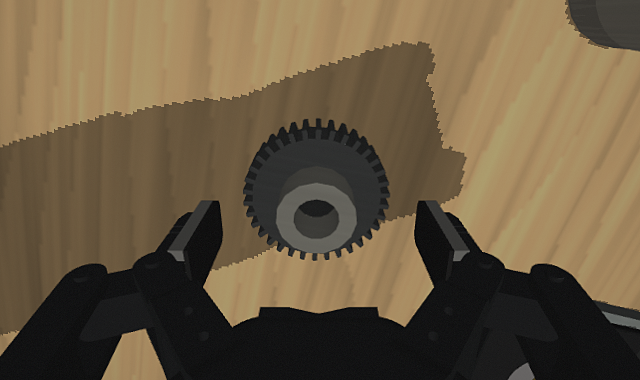

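Gear sits centred between the pads, with the hub at about (317,214) in the crop. Closing.

```bash
python3 -m jog '[[[0,0,0,0,0,0,255],[0,0,0,0,0,0,255],[0,0,0,0,0,0,255],[0,0,0,0,0,0,255],[0,0,0,0,0,0,255],[0,0,0,0,0,0,255],[0,0,0,0,0,0,255],[0,0,0,0,0,0,255],[0,0,0,0,0,0,255],[0,0,0,0,0,0,255]]]'
python3 -m jog '[[[0,0,0.005,0,0,0,255],[0,0,0.015,0,0,0,255],[0,0,0.03,0,0,0,255],[0,0,0.05,0,0,0,255],[0,0,0.06,0,0,0,255],[0,0,0.06,0,0,0,255],[0,0,0.06,0,0,0,255]]]'
python3 -c "
from h import *
d([.6325,.0508,.039])
cv2.imwrite('pics/w3.png',bot.camera('wrist')[100:480])"
```

```text
clock: 2.53
eef_pos: [0.4588, 0.2745, 0.0315]
tool_rot: [0.62, 0.784, 0.0, 0.0]
ft_force: [-0.5, -1.3, 5.5]
grip_width: 0.0335
clock: 3.12
eef_pos: [0.4585, 0.2744, 0.091]
tool_rot: [0.62, 0.784, 0.0, 0.0]
ft_force: [-0.3, -0.5, -5.7]
grip_width: 0.0335
clk 3.12 pos [0.4585 0.2744 0.091 ] jaw yaw 13.3 tilt [0.0007 0.0004] w 0.0335 F [-0.3 -0.5 -5.7] tip 0.008
  to [0.6325, 0.0508, 0.039] d [ 0.174  -0.2236 -0.052 ]
```

View pics/w3.png

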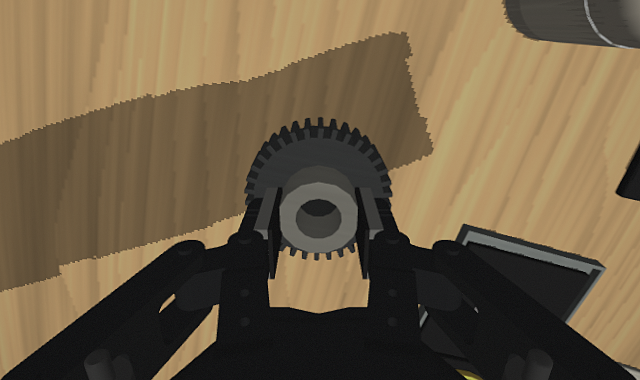

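```bash
python3 -m jog '[[[0.017,-0.022,0,0,0,0,255],[0.042,-0.054,0,0,0,0,255],[0.067,-0.085,0,0,0,0,255],[0.092,-0.117,0,0,0,0,255],[0.117,-0.149,0,0,0,0,255],[0.142,-0.181,0,0,0,0,255],[0.162,-0.207,0,0,0,0,255],[0.171,-0.219,0,0,0,0,255],[0.1743,-0.223,0,0,0,0,255],[0.1743,-0.223,0,0,0,0,255]]]'
python3 -m jog '[[[0,0,-0.01,0,0,0,255],[0,0,-0.025,0,0,0,255],[0,0,-0.025,0,0,0,255],[0,0,-0.025,0,0,0,255]]]'
python3 -c "
from h import *
d([.6325,.0508,.040])
cv2.imwrite('pics/w4.png',bot.camera('wrist')[100:480])"
```

```text
clock: 4.0
eef_pos: [0.6322, 0.0496, 0.0886]
tool_rot: [0.621, 0.784, -0.001, -0.001]
ft_force: [-0.5, 1.0, -6.5]
grip_width: 0.0334
clock: 4.33
eef_pos: [0.63, 0.0527, 0.0637]
tool_rot: [0.619, 0.785, -0.002, -0.002]
ft_force: [-1.3, 0.8, -6.0]
grip_width: 0.0336
clk 4.33 pos [0.63   0.0527 0.0637] jaw yaw 13.5 tilt [-0.0055 -0.0002] w 0.0336 F [-1.3  0.8 -6. ] tip 0.008
  to [0.6325, 0.0508, 0.04] d [ 0.0025 -0.0019 -0.0237]
```

View pics/w4.png

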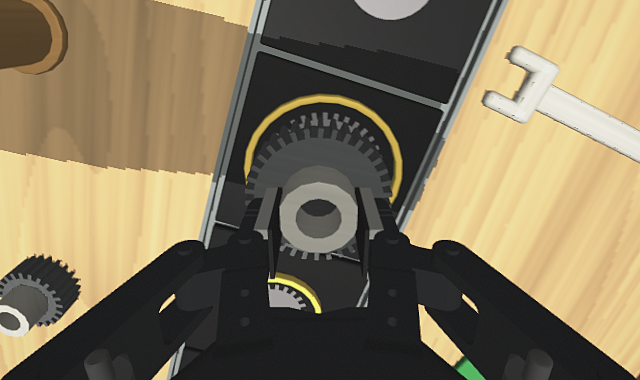

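The gear hangs over the large rim, whose centre is about (323,165) as seen in perspective. I'll lower in small steps.

```bash
python3 -m jog '[[[0,0,0,0,0,0,255],[0,0,-0.01,0,0,0,255],[0,0,-0.015,0,0,0,255],[0,0,-0.018,0,0,0,255],[0,0,-0.021,0,0,0,255],[0,0,-0.0235,0,0,0,255],[0,0,-0.025,0,0,0,255],[0,0,-0.025,0,0,0,255],[0,0,-0.025,0,0,0,255],[0,0,-0.025,0,0,0,255]]]'
python3 -c "
from h import *
d([.6325,.0508,.040])"
```

```text
clock: 5.22
eef_pos: [0.6329, 0.0513, 0.0409]
tool_rot: [0.62, 0.784, 0.0, 0.0]
ft_force: [0.3, -0.4, -6.3]
grip_width: 0.0334
clk 5.22 pos [0.6329 0.0513 0.0409] jaw yaw 13.3 tilt [0.0005 0.    ] w 0.0334 F [ 0.3 -0.4 -6.3] tip 0.008
  to [0.6325, 0.0508, 0.04] d [-0.0004 -0.0005 -0.0009]
```

Not in contact yet; down 1–2 mm more.

```bash
python3 -m jog '[[[0,0,-0.0007,0,0,0,255],[0,0,-0.0012,0,0,0,255],[0,0,-0.0015,0,0,0,255],[0,0,-0.0015,0,0,0,255],[0,0,-0.0015,0,0,0,255]]]'
```

```text
clock: 5.63
eef_pos: [0.633, 0.0513, 0.0405]
tool_rot: [0.62, 0.784, 0.0, 0.0]
ft_force: [-2.7, -0.1, 4.9]
grip_width: 0.0335
```

```bash
python3 -m jog '[[[0,0,0,0,0,0,0],[0,0,0,0,0,0,0],[0,0,0,0,0,0,0],[0,0,0,0,0,0,0],[0,0,0,0,0,0,0],[0,0,0.02,0,0,0,0],[0,0,0.05,0,0,0,0],[0,0,0.08,0,0,0,0],[0,0,0.09,0,0,0,0],[0,0,0.09,0,0,0,0]]]'
python3 -m jog '[[[-0.03,-0.024,0,0,0,0,0],[-0.06,-0.048,0,0,0,0,0],[-0.09,-0.072,0,0,0,0,0],[-0.12,-0.096,0,0,0,0,0],[-0.15,-0.12,0,0,0,0,0],[-0.17,-0.136,0,0,0,0,0],[-0.178,-0.1411,0,0,0,0,0],[-0.178,-0.1411,0,0,0,0,0],[-0.178,-0.1411,0,0,0,0,0],[-0.178,-0.1411,0,0,0,0,0]]]'
python3 - <<'E'
from h import *
d([.4545,-.0903,.030],[.1,.1,.1])
a=bot.camera("top"); m=bot.camera_model("wrist"); b=bot.camera("wrist")
for t in np.linspace(0,6.28,24):
    for r,z,c in((.014,.038,(0,0,255)),(.024,.02,(0,255,0))):
        q=px(m,[.4545+r*np.cos(t),-.0903+r*np.sin(t),z]); cv2.circle(b,tuple(int(x) for x in q.round()),1,c,-1)
t=cv2.resize(a[220:290,212:416],(800,274),interpolation=cv2.INTER_CUBIC)
cv2.imwrite("pics/w5.png",np.vstack([t,np.hstack([b[120:440,:],np.zeros((320,160,3),np.uint8)])]))
E
```

```text
clock: 6.47
eef_pos: [0.6354, 0.0515, 0.1334]
tool_rot: [0.62, 0.784, 0.003, 0.003]
ft_force: [0.3, -0.8, 0.2]
grip_width: 0.0854
clock: 7.3
eef_pos: [0.456, -0.0892, 0.1291]
tool_rot: [0.62, 0.785, 0.0, 0.0]
ft_force: [-0.0, 0.3, 0.2]
grip_width: 0.0855
clk 7.30 pos [ 0.456  -0.0892  0.1291] jaw yaw 13.4 tilt [0.0009 0.0003] w 0.0855 F [-0.   0.3  0.2] tip 0.008
  to [0.4545, -0.0903, 0.03] d [-0.0015 -0.0011 -0.0991]
  to [0.1, 0.1, 0.1] d [-0.356   0.1892 -0.0291]
```

View pics/w5.png

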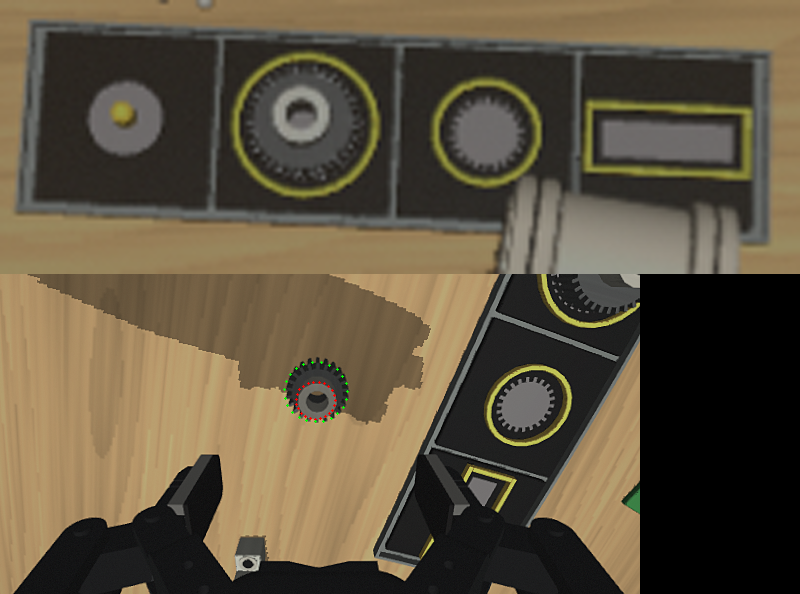

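The large gear sits inside its rim, with the hub at about (301,114). The small gear matches its projection at (317,395). Descend, grip, lift.

```bash
python3 -m jog '[[[0,0,-0.03,0,0,0,0],[0,0,-0.06,0,0,0,0],[0,0,-0.085,0,0,0,0],[0,0,-0.0985,0,0,0,0],[0,0,-0.0985,0,0,0,0],[0,0,-0.0985,0,0,0,0],[0,0,-0.0985,0,0,0,0],[0,0,-0.0985,0,0,0,0]]]'
python3 -m jog '[[[0,0,0,0,0,0,255],[0,0,0,0,0,0,255],[0,0,0,0,0,0,255],[0,0,0,0,0,0,255],[0,0,0,0,0,0,255],[0,0,0,0,0,0,255],[0,0,0,0,0,0,255],[0,0,0,0,0,0,255],[0,0,0,0,0,0,255],[0,0,0,0,0,0,255]]]'
python3 -m jog '[[[0,0,0.005,0,0,0,255],[0,0,0.015,0,0,0,255],[0,0,0.03,0,0,0,255],[0,0,0.05,0,0,0,255],[0,0,0.06,0,0,0,255],[0,0,0.06,0,0,0,255],[0,0,0.06,0,0,0,255]]]'
```

```text
clock: 8.07
eef_pos: [0.4563, -0.0898, 0.032]
tool_rot: [0.62, 0.785, 0.001, 0.001]
ft_force: [0.2, -0.2, 1.0]
grip_width: 0.0854
clock: 8.9
eef_pos: [0.455, -0.0898, 0.0315]
tool_rot: [0.62, 0.784, 0.0, 0.0]
ft_force: [-1.8, 1.0, 5.1]
grip_width: 0.0257
clock: 9.48
eef_pos: [0.4546, -0.0898, 0.0908]
tool_rot: [0.62, 0.784, 0.0, 0.0]
ft_force: [0.1, -0.6, -3.5]
grip_width: 0.0256
```

```bash
python3 -m jog '[[[0.02,0.003,0,0,0,0,255],[0.05,0.0075,0,0,0,0,255],[0.08,0.012,0,0,0,0,255],[0.11,0.0166,0,0,0,0,255],[0.14,0.021,0,0,0,0,255],[0.16,0.024,0,0,0,0,255],[0.1693,0.0255,0,0,0,0,255],[0.1693,0.0255,0,0,0,0,255],[0.1693,0.0255,0,0,0,0,255],[0.1693,0.0255,0,0,0,0,255]]]'
python3 -m jog '[[[0,0,-0.015,0,0,0,255],[0,0,-0.03,0,0,0,255],[0,0,-0.035,0,0,0,255],[0,0,-0.04,0,0,0,255],[0,0,-0.044,0,0,0,255],[0,0,-0.047,0,0,0,255],[0,0,-0.049,0,0,0,255],[0,0,-0.0495,0,0,0,255],[0,0,-0.0495,0,0,0,255],[0,0,-0.0495,0,0,0,255]]]'
python3 -m jog '[[[0,0,-0.0005,0,0,0,255],[0,0,-0.001,0,0,0,255],[0,0,-0.0015,0,0,0,255],[0,0,-0.002,0,0,0,255],[0,0,-0.002,0,0,0,255],[0,0,-0.002,0,0,0,255]]]'
```

```text
clock: 10.32
eef_pos: [0.622, -0.0643, 0.0891]
tool_rot: [0.62, 0.784, -0.001, -0.002]
ft_force: [-0.5, -0.4, -3.9]
grip_width: 0.0252
clock: 11.15
eef_pos: [0.6243, -0.0643, 0.0418]
tool_rot: [0.62, 0.784, 0.0, 0.0]
ft_force: [-0.5, -0.3, -3.6]
grip_width: 0.0255
clock: 11.65
eef_pos: [0.6243, -0.0643, 0.0405]
tool_rot: [0.62, 0.784, 0.0, 0.001]
ft_force: [-3.2, 1.2, 6.4]
grip_width: 0.0256
```

```bash
python3 -m jog '[[[0,0,0,0,0,0,0],[0,0,0,0,0,0,0],[0,0,0,0,0,0,0],[0,0,0,0,0,0,0],[0,0,0,0,0,0,0],[0,0,0.02,0,0,0,0],[0,0,0.05,0,0,0,0],[0,0,0.08,0,0,0,0],[0,0,0.09,0,0,0,0],[0,0,0.09,0,0,0,0]]]'
python3 -m jog '[[[-0.03,0.026,0,0,0,0,0],[-0.06,0.052,0,0,0,0,0],[-0.09,0.078,0,0,0,0,0],[-0.12,0.104,0,0,0,0,0],[-0.15,0.13,0,0,0,0,0],[-0.17,0.149,0,0,0,0,0],[-0.1764,0.1546,0,0,0,0,0],[-0.1764,0.1546,0,0,0,0,0],[-0.1764,0.1546,0,0,0,0,0],[-0.1764,0.1546,0,0,0,0,0]]]'
python3 - <<'E'
from h import *
d([.4474,.0898,.026])
a=bot.camera("top"); m=bot.camera_model("wrist"); b=bot.camera("wrist")
for t in np.linspace(0,6.28,24):
    for r,z,c in((.018,.042,(0,0,255)),(.024,.006,(0,255,0))):
        q=px(m,[.4474+r*np.cos(t),.0898+r*np.sin(t),z]); cv2.circle(b,tuple(int(x) for x in q.round()),1,c,-1)
t=cv2.resize(a[220:290,212:416],(800,274),interpolation=cv2.INTER_CUBIC)
cv2.imwrite("pics/w6.png",np.vstack([t,np.hstack([b[120:440,:],np.zeros((320,160,3),np.uint8)])]))
E
```

```text
clock: 12.48
eef_pos: [0.6266, -0.0646, 0.1333]
tool_rot: [0.62, 0.784, 0.002, 0.003]
ft_force: [-0.0, -0.1, -0.1]
grip_width: 0.0858
clock: 13.32
eef_pos: [0.4486, 0.0898, 0.1289]
tool_rot: [0.621, 0.784, 0.0, 0.0]
ft_force: [-1.2, -0.4, 1.0]
grip_width: 0.0853
clk 13.32 pos [0.4486 0.0898 0.1289] jaw yaw 13.3 tilt [ 0.0005 -0.0003] w 0.0853 F [-1.2 -0.4  1. ] tip 0.008
  to [0.4474, 0.0898, 0.026] d [-0.0012  0.     -0.1029]
```

View pics/w6.png

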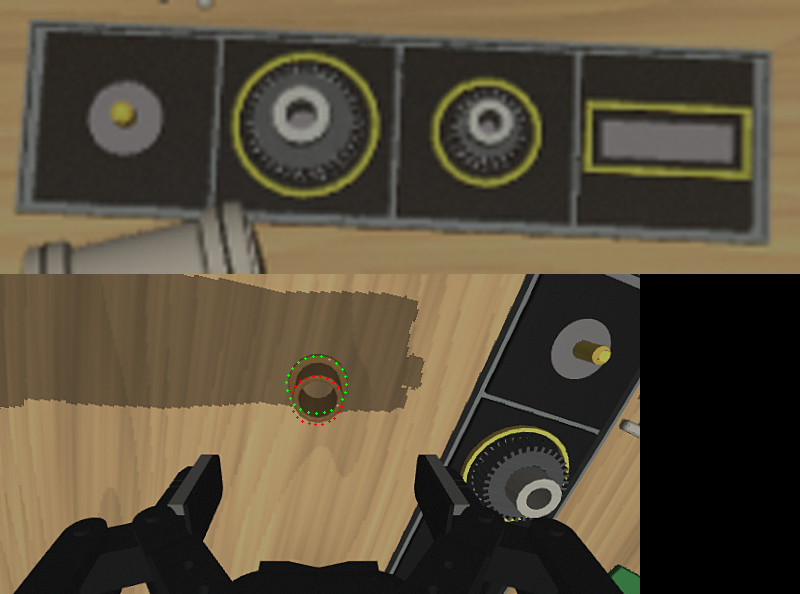

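Both gears sit in their rims, hubs at about (301,114) and (489,121). The bush is at (317,390), on its projection. Grip it.

```bash
python3 -m jog '[[[0,0,-0.03,0,0,0,0],[0,0,-0.06,0,0,0,0],[0,0,-0.085,0,0,0,0],[0,0,-0.1005,0,0,0,0],[0,0,-0.1025,0,0,0,0],[0,0,-0.1025,0,0,0,0],[0,0,-0.1025,0,0,0,0],[0,0,-0.1025,0,0,0,0]]]'
python3 -m jog '[[[0,0,0,0,0,0,255],[0,0,0,0,0,0,255],[0,0,0,0,0,0,255],[0,0,0,0,0,0,255],[0,0,0,0,0,0,255],[0,0,0,0,0,0,255],[0,0,0,0,0,0,255],[0,0,0,0,0,0,255],[0,0,0,0,0,0,255],[0,0,0,0,0,0,255]]]'
python3 -m jog '[[[0,0,0.005,0,0,0,255],[0,0,0.015,0,0,0,255],[0,0,0.03,0,0,0,255],[0,0,0.05,0,0,0,255],[0,0,0.064,0,0,0,255],[0,0,0.064,0,0,0,255],[0,0,0.064,0,0,0,255]]]'
```

```text
clock: 14.08
eef_pos: [0.4491, 0.0903, 0.028]
tool_rot: [0.62, 0.784, 0.001, 0.001]
ft_force: [0.0, -0.2, 1.0]
grip_width: 0.0851
clock: 14.92
eef_pos: [0.4481, 0.0905, 0.0276]
tool_rot: [0.62, 0.785, 0.001, 0.0]
ft_force: [-1.5, -1.5, 4.7]
grip_width: 0.0334
clock: 15.5
eef_pos: [0.4479, 0.0904, 0.0911]
tool_rot: [0.62, 0.784, 0.001, 0.0]
ft_force: [-1.1, -0.3, -1.9]
grip_width: 0.0335
```

```bash
python3 -m jog '[[[0.025,0.01,0,0,0,0,255],[0.055,0.0218,0,0,0,0,255],[0.085,0.0336,0,0,0,0,255],[0.115,0.0455,0,0,0,0,255],[0.145,0.0574,0,0,0,0,255],[0.175,0.0693,0,0,0,0,255],[0.1938,0.0767,0,0,0,0,255],[0.1938,0.0767,0,0,0,0,255],[0.1938,0.0767,0,0,0,0,255],[0.1938,0.0767,0,0,0,0,255]]]'
python3 -m jog '[[[0,0,-0.01,0,0,0,255],[0,0,-0.02,0,0,0,255],[0,0,-0.024,0,0,0,255],[0,0,-0.024,0,0,0,255],[0,0,-0.024,0,0,0,255],[0,0,-0.024,0,0,0,255]]]'
python3 - <<'E'
from h import *
d([.6412,.1665,.066])
m=bot.camera_model("wrist"); b=bot.camera("wrist")
for p,c in(([.6412,.1665,.033],(0,0,255)),([.6412,.1665,.009],(0,255,0))):
    print(px(m,p)); cv2.circle(b,tuple(int(x) for x in px(m,p).round()),2,c,-1)
cv2.imwrite("pics/w7.png",b[100:480])
E
```

```text
clock: 16.33
eef_pos: [0.6394, 0.1665, 0.0885]
tool_rot: [0.62, 0.784, -0.002, -0.001]
ft_force: [-0.4, -0.1, -2.5]
grip_width: 0.0336
clock: 16.83
eef_pos: [0.6414, 0.167, 0.0671]
tool_rot: [0.62, 0.784, 0.0, 0.0]
ft_force: [0.6, -0.2, -1.9]
grip_width: 0.0335
clk 16.83 pos [0.6414 0.167  0.0671] jaw yaw 13.3 tilt [0.0004 0.0001] w 0.0335 F [ 0.6 -0.2 -1.9] tip 0.008
  to [0.6412, 0.1665, 0.066] d [-0.0002 -0.0005 -0.0011]
[317.34924917 281.2852395 ]
[317.43231352 264.2057617 ]
```

View pics/w7.png

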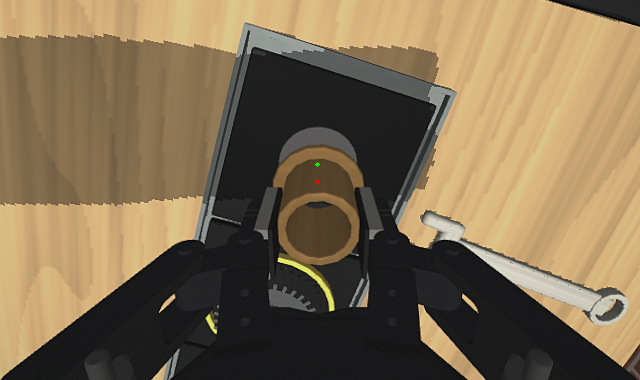

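The nest shadow is centred under the bush at column 318 and its top edge at row 127 agrees with the projected centre. I'll lower over the peg.

```bash
python3 -m jog '[[[0,0,-0.006,0,0,0,255],[0,0,-0.012,0,0,0,255],[0,0,-0.017,0,0,0,255],[0,0,-0.021,0,0,0,255],[0,0,-0.025,0,0,0,255],[0,0,-0.028,0,0,0,255],[0,0,-0.0295,0,0,0,255],[0,0,-0.0295,0,0,0,255],[0,0,-0.0295,0,0,0,255]]]'
python3 -m jog '[[[0,0,-0.0005,0,0,0,255],[0,0,-0.001,0,0,0,255],[0,0,-0.0013,0,0,0,255],[0,0,-0.0016,0,0,0,255],[0,0,-0.0016,0,0,0,255]]]'
```

```text
clock: 17.63
eef_pos: [0.6415, 0.1671, 0.0374]
tool_rot: [0.62, 0.784, 0.0, 0.0]
ft_force: [-0.3, -0.1, -2.0]
grip_width: 0.0335
clock: 18.05
eef_pos: [0.6416, 0.1671, 0.0367]
tool_rot: [0.62, 0.784, 0.0, 0.0]
ft_force: [-1.7, -0.5, 3.2]
grip_width: 0.0338
```

```bash
python3 -m jog '[[[0,0,0,0,0,0,0],[0,0,0,0,0,0,0],[0,0,0,0,0,0,0],[0,0,0,0,0,0,0],[0,0,0,0,0,0,0],[0,0,0.02,0,0,0,0],[0,0,0.05,0,0,0,0],[0,0,0.08,0,0,0,0],[0,0,0.1,0,0,0,0],[0,0,0.1,0,0,0,0]]]'
python3 -m jog '[[[-0.015,-0.034,0,0,0,0,0],[-0.03,-0.069,0,0,0,0,0],[-0.045,-0.103,0,0,0,0,0],[-0.06,-0.137,0,0,0,0,0],[-0.075,-0.171,0,0,0,0,0],[-0.09,-0.206,0,0,0,0,0],[-0.105,-0.24,0,0,0,0,0],[-0.12,-0.274,0,0,0,0,0],[-0.135,-0.309,0,0,0,0,0],[-0.145,-0.332,0,0,0,0,0]]]'
python3 -m jog '[[[-0.015,-0.034,0,0,0,0,0],[-0.03,-0.069,0,0,0,0,0],[-0.045,-0.103,0,0,0,0,0],[-0.0567,-0.1292,0,0,0,0,0],[-0.0567,-0.1292,0,0,0,0,0],[-0.0567,-0.1292,0,0,0,0,0],[-0.0567,-0.1292,0,0,0,0,0]]]'
python3 - <<'E'
from h import *
d([.4395,-.2947,.026])
a=bot.camera("top"); m=bot.camera_model("wrist"); b=bot.camera("wrist")
th=np.radians(-76.8); y=np.array([np.cos(th),np.sin(th)]); x=np.array([-y[1],y[0]])
def poly(hx,hy,z,c):
    q=np.array([px(m,np.r_[np.array([.4395,-.2947])+sx*hx*x+sy*hy*y,z]) for sx,sy in((1,1),(1,-1),(-1,-1),(-1,1))]).round().astype(int)
    cv2.polylines(b,[q],True,c,1)
poly(.012,.042,.024,(0,255,0)); poly(.012,.024,.036,(0,0,255))
t=cv2.resize(a[220:290,212:416],(800,274),interpolation=cv2.INTER_CUBIC)
cv2.imwrite("pics/w8.png",np.vstack([t,np.hstack([b[120:440,:],np.zeros((320,160,3),np.uint8)])]))
E
```

```text
clock: 18.88
eef_pos: [0.6447, 0.1679, 0.142]
tool_rot: [0.62, 0.784, 0.004, 0.003]
ft_force: [0.6, -0.0, 0.7]
grip_width: 0.0854
clock: 19.72
eef_pos: [0.4943, -0.1675, 0.1351]
tool_rot: [0.621, 0.784, -0.001, -0.0]
ft_force: [-0.5, 0.2, -0.4]
grip_width: 0.0851
clock: 20.3
eef_pos: [0.4394, -0.2938, 0.1351]
tool_rot: [0.62, 0.784, 0.0, -0.001]
ft_force: [0.3, 0.1, 0.8]
grip_width: 0.0855
clk 20.30 pos [ 0.4394 -0.2938  0.1351] jaw yaw 13.3 tilt [-0.0007  0.0011] w 0.0855 F [0.3 0.1 0.8] tip 0.008
  to [0.4395, -0.2947, 0.026] d [ 1.000e-04 -9.000e-04 -1.091e-01]
```

View pics/w8.png

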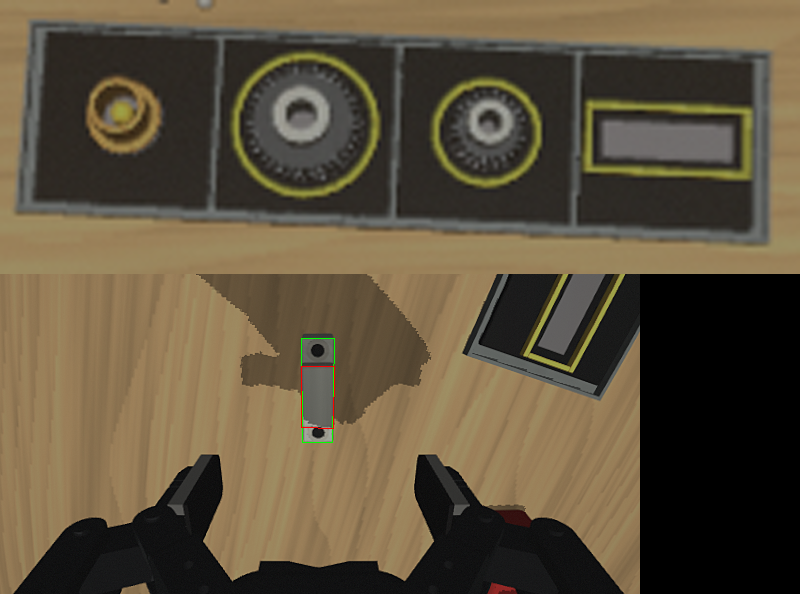

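The bush stands over its peg at (122,110). The cap coincides with its projection to about 2 px at (318,392). Grip and lift.

```bash
python3 -m jog '[[[0,0,-0.03,0,0,0,0],[0,0,-0.06,0,0,0,0],[0,0,-0.085,0,0,0,0],[0,0,-0.1005,0,0,0,0],[0,0,-0.1089,0,0,0,0],[0,0,-0.1089,0,0,0,0],[0,0,-0.1089,0,0,0,0],[0,0,-0.1089,0,0,0,0]]]'
python3 -m jog '[[[0,0,0,0,0,0,255],[0,0,0,0,0,0,255],[0,0,0,0,0,0,255],[0,0,0,0,0,0,255],[0,0,0,0,0,0,255],[0,0,0,0,0,0,255],[0,0,0,0,0,0,255],[0,0,0,0,0,0,255],[0,0,0,0,0,0,255],[0,0,0,0,0,0,255]]]'
python3 -m jog '[[[0,0,0.005,0,0,0,255],[0,0,0.015,0,0,0,255],[0,0,0.03,0,0,0,255],[0,0,0.05,0,0,0,255],[0,0,0.064,0,0,0,255],[0,0,0.064,0,0,0,255],[0,0,0.064,0,0,0,255]]]'
```

```text
clock: 21.07
eef_pos: [0.441, -0.2944, 0.0281]
tool_rot: [0.62, 0.785, 0.0, 0.001]
ft_force: [0.2, -0.4, 1.2]
grip_width: 0.0856
clock: 21.9
eef_pos: [0.44, -0.2945, 0.0273]
tool_rot: [0.62, 0.784, -0.0, 0.001]
ft_force: [-0.8, 1.1, 6.1]
grip_width: 0.0224
clock: 22.48
eef_pos: [0.4401, -0.2945, 0.0915]
tool_rot: [0.62, 0.784, 0.0, 0.001]
ft_force: [-0.2, 0.2, -1.6]
grip_width: 0.0228
```

```bash
python3 -m jog '[[[0.025,0.0163,0,0,0,-3,255],[0.055,0.0358,0,0,0,-6,255],[0.085,0.0553,0,0,0,-9,255],[0.115,0.0748,0,0,0,-12,255],[0.145,0.0943,0,0,0,-15,255],[0.166,0.108,0,0,0,-17,255],[0.1756,0.1142,0,0,0,-17.6,255],[0.1756,0.1142,0,0,0,-17.6,255],[0.1756,0.1142,0,0,0,-17.6,255],[0.1756,0.1142,0,0,0,-17.6,255]]]'
python3 -m jog '[[[0,0,-0.01,0,0,0,255],[0,0,-0.02,0,0,0,255],[0,0,-0.03,0,0,0,255],[0,0,-0.034,0,0,0,255],[0,0,-0.034,0,0,0,255],[0,0,-0.034,0,0,0,255],[0,0,-0.034,0,0,0,255]]]'
python3 - <<'E'
from h import *
d([.6151,-.1805,.056])
b=bot.camera("wrist")
cv2.imwrite("pics/w9.png",b[100:480])
E
```

```text
clock: 23.32
eef_pos: [0.6135, -0.1805, 0.0896]
tool_rot: [0.733, 0.68, -0.001, -0.001]
ft_force: [-0.1, 0.6, -2.5]
grip_width: 0.0228
clock: 23.9
eef_pos: [0.6155, -0.1801, 0.0571]
tool_rot: [0.733, 0.68, 0.0, 0.0]
ft_force: [0.6, 0.0, -1.4]
grip_width: 0.0223
clk 23.90 pos [ 0.6155 -0.1801  0.0571] jaw yaw -4.3 tilt [ 0.0005 -0.0001] w 0.0223 F [ 0.6  0.  -1.4] tip 0.008
  to [0.6151, -0.1805, 0.056] d [-0.0004 -0.0004 -0.0011]
```

View pics/w9.png

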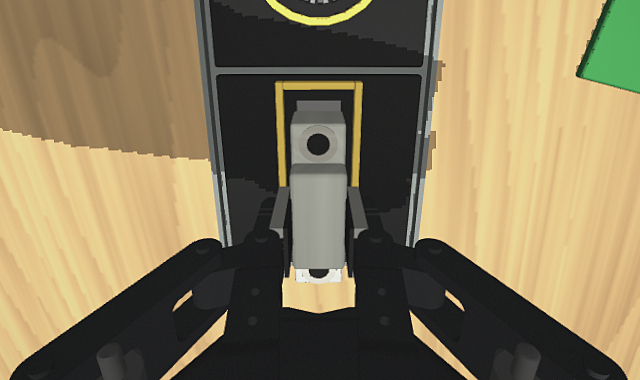

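The cap is parallel to its rim and centred in it, rim columns 278–360 against cap 291–346. Lower.

```bash
python3 -m jog '[[[0,0,-0.004,0,0,0,255],[0,0,-0.008,0,0,0,255],[0,0,-0.012,0,0,0,255],[0,0,-0.0155,0,0,0,255],[0,0,-0.018,0,0,0,255],[0,0,-0.0195,0,0,0,255],[0,0,-0.0195,0,0,0,255],[0,0,-0.0195,0,0,0,255]]]'
python3 -m jog '[[[0,0,-0.0005,0,0,0,255],[0,0,-0.001,0,0,0,255],[0,0,-0.0015,0,0,0,255],[0,0,-0.002,0,0,0,255],[0,0,-0.002,0,0,0,255]]]'
```

```text
clock: 24.62
eef_pos: [0.6153, -0.18, 0.0372]
tool_rot: [0.733, 0.68, -0.0, -0.0]
ft_force: [-0.1, 0.2, -1.5]
grip_width: 0.0224
clock: 25.03
eef_pos: [0.6155, -0.1801, 0.0364]
tool_rot: [0.733, 0.68, 0.0, 0.0]
ft_force: [-2.8, 0.6, 5.3]
grip_width: 0.0225
```

Home at 0.0364 (expected 0.0363). Release, rise clear, move back, and check.

```bash
python3 -m jog '[[[0,0,0,0,0,0,0],[0,0,0,0,0,0,0],[0,0,0,0,0,0,0],[0,0,0,0,0,0,0],[0,0,0,0,0,0,0],[0,0,0.02,0,0,0,0],[0,0,0.05,0,0,0,0],[0,0,0.08,0,0,0,0],[0,0,0.12,0,0,0,0],[0,0,0.15,0,0,0,0]]]'
python3 -m jog '[[[-0.04,0,0.01,0,0,0,0],[-0.08,0,0.02,0,0,0,0],[-0.12,0,0.03,0,0,0,0],[-0.16,0,0.03,0,0,0,0],[-0.2,0,0.03,0,0,0,0],[-0.23,0,0.03,0,0,0,0],[-0.25,0,0.03,0,0,0,0],[-0.25,0,0.03,0,0,0,0],[-0.25,0,0.03,0,0,0,0],[-0.25,0,0.03,0,0,0,0]]]'
python3 - <<'E'
from h import *
d()
a=bot.camera("top"); s=bot.camera("scene")
t=cv2.resize(a[215:295,120:520],(800,160),interpolation=cv2.INTER_CUBIC)
t=cv2.resize(a[220:290,212:416],(800,274),interpolation=cv2.INTER_CUBIC)
u=cv2.resize(s[140:370,110:510],(557,320),interpolation=cv2.INTER_CUBIC)
v=cv2.resize(a[200:300,110:190],(243,304)); v=np.vstack([v,np.zeros((16,243,3),np.uint8)])
cv2.imwrite("pics/f.png",np.vstack([t,np.hstack([u,v])]))
E
```

```text
clock: 25.87
eef_pos: [0.6156, -0.1801, 0.188]
tool_rot: [0.733, 0.68, 0.0, 0.001]
ft_force: [1.6, -0.2, 1.1]
grip_width: 0.0853
clock: 26.7
eef_pos: [0.3661, -0.1803, 0.2157]
tool_rot: [0.733, 0.68, 0.0, 0.001]
ft_force: [0.2, 1.0, -0.2]
grip_width: 0.0854
clk 26.70 pos [ 0.3661 -0.1803  0.2157] jaw yaw -4.3 tilt [ 0.0017 -0.0007] w 0.0854 F [ 0.2  1.  -0.2] tip 0.008
```

View pics/f.png

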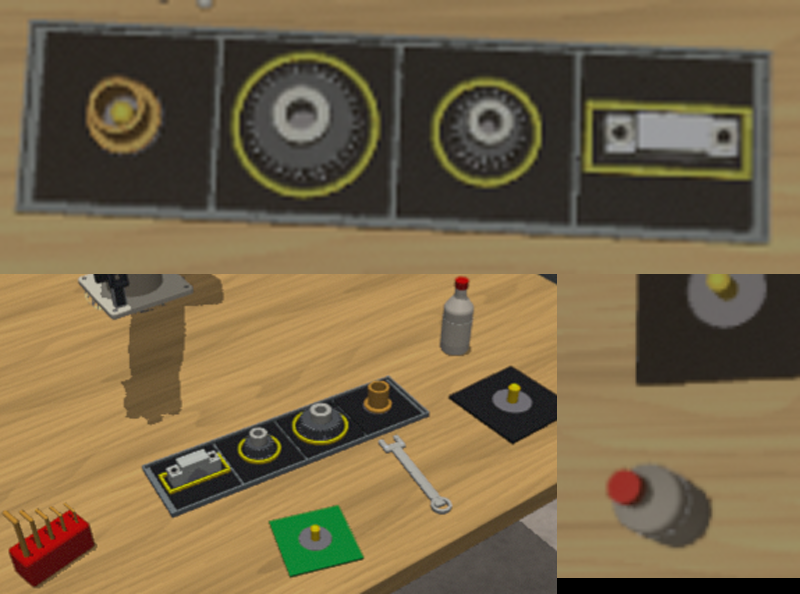

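All four parts sit flat in their nests: bush (122,110), gears (301,114) and (489,121), cap (668,132). The bottle and key stand are where they were.

```bash
python3 -c "
from workcell import bot
print(bot.job_done())"
```

```text
the job is handed in; nothing more can be done
None
```

All four parts are in their nests and the job is handed in. They went in the order asked: large gear, small gear, bush over its peg in the tray, then bearing cap. The last clock reading before hand-in was 26.7 s, against the 93 s limit.

- **Seating:** I lowered each part gently until the wrist showed light contact of about 3–6 N. Each tool height at contact was within 0.2 mm of what it should be with the part on the nest's floor.
- **Final pictures:** The last top and scene views show all four parts upright and level inside their rims or over the peg. The gripper is open and well clear.
- **Bystanders:** The oil bottle and key stand look undisturbed in those pictures; I did not measure their positions.

No check failed or disagreed. The only deviations were arm settling of 1–3 mm and a finger-width reading 2–3 mm under the nominal part sizes.

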